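Change over the bench stops

TASK

Change over the push-latch bench stops for the next job: the round-headed stop is standing up and must be locked low, and the square-headed stop is locked low and must stand up at its full height. Push a head fully down and let go to change its state; the oblong-headed stop must be locked low at the end, as it is now.

Things in the scene. Friction and masses are not known exactly. Their poses are not given: they have to be found in the camera images.
- round_top (a point): Centre of the top of a round aluminium head, 50 mm across: a sprung bench stop that moves straight up and down in a fixed plywood block (100 x 100 mm, 70 mm high with its collar). Heights above the bench, same for all three stops: 115 mm standing up, about 94 locked low, 82 at the end stop. z up, x and y along the block's sides. Standing up at the start.
- square_top (a point): Centre of the top of a square aluminium head, 44 x 44 mm, of a second such stop in its own block. Locked low at the start. Push latch of all three stops: pushed down to 85 mm or lower and let go, a standing stop stays locked low, and a locked one rises to 115 mm, so each full push changes the state. The push takes 2 to 6 N; a push that stops at 12 N is at the end stop.
- oblong_top (a point): Centre of the top of an oblong aluminium head, 28 x 72 mm (long along its y), of a third such stop in its own block. Locked low at the start, and to be locked low at the end. All three heads are 12 mm thick on a 28 mm steel stem.
Not all that is in view belongs to the job. What is shaped like the part that bears square_top but blue, turquoise or yellow is not meant.

How it is judged (in metres and radians):
At the end, for the whole second after the job is handed in: The square head's top stands at least 109 mm above the bench (full height 115 mm), and the tops of the round and the oblong heads are both locked low, at 89 to 100 mm (about 94 mm), all three staying so without being touched (height (world z) of square_top above 0.109 m and height (world z) of round_top between 0.089 and 0.1 m and height (world z) of oblong_top between 0.089 and 0.1 m).
It also fails if it takes over 38 s, if anything falls off the work surface, if the arm or the gripper's body presses on something with over 40 N, if the wrist force passes 120 N, or if a joint passes its speed limit or range.

ROBOT

A 6-joint arm with a two-finger parallel gripper is mounted at the origin on the work surface. World frame = base frame: x ahead of the robot, y to its left, z up, the work surface at z = 0. Lengths are in m, angles in degrees, forces in N, time in s.
With the tool pointing down it reaches from about 0.3 to 0.75 m from the base axis. Payload 8.5 kg.
Tool frame: the origin (TCP) lies at the very end of the fingers, on their centre line; the grasp point (between the pads) lies behind it (robot.tcp_to_grasp is the z of the grasp point in the tool frame, in m); z points along the fingers, y is the line along which they close (so a half turn about z gives the same grasp; the last joint's range is limited). The gripper opens to 88 mm and grips with 3 to 60 N. Pads are 18 mm wide; open, the fingers measure 123 mm over their backs; the gripper's body (75 mm by 187 mm) begins 45 mm behind the grasp point.
Start: joints at [59.055, 21.807, 74.336, -0, 83.858, -12.336], TCP at [0.176, 0.521, 0.207] pointing down, gripper open.
Joint ranges: [-178.18, 178.18], [-50.72, 133.34], [12.68, 142.11], [-81.47, 261.47], [9.98, 163.14], [-165.26, 165.26]. Speed limits (degrees/s): [136.94, 136.94, 180, 180, 180, 180].

INTERFACE

Orientations are given as [roll, pitch, yaw] about the fixed x, y, z axes, in that order (R = Rz(yaw) Ry(pitch) Rx(roll)).
In Python, from bench import robot, cams, regions_of gives the robot as it stands. The module is installed in compiled form; this text tells all that it offers. Calls block until the motion is done:
- robot.goto(position, orientation): joint-space move of the TCP to a pose.
- robot.move_straight(position, frame=None, max_speed=0.15, force_limit=None): straight line of the TCP; frame=None keeps the orientation; max_speed is the mean speed in m/s. With force_limit (N) it stops when the force on the tool has changed by that much, and returns True; else False.
- robot.set_joints(angles): joint-space move.
- robot.command_gripper(opening): finger opening in m; the grip force is fixed at half the most; returns when the fingers have stopped.
- robot.pause(seconds).
- robot.ik(position, orientation): joint angles nearest the present ones, or None.
- cams.snapshot(name): name is "scene" or "side" or "wrist"; returns a dict with "image" (420x560x3 uint8, red, green, blue), "K" (3x3 intrinsics, pixels), "k1" (the pictures are not rectified: a ray, as slopes to the right and down, at radius r is drawn at 1 + k1 r^2 times it, then the intrinsics apply), "T" (4x4, takes a point from camera to world coordinates). Camera axes: x right, y up, looking along -z (the intrinsics and any distortion apply to the point x, -y, -z); pixel columns grow to the right and rows downward; lengths in m; the calibration is good to about 2 mm. A picture is of the moment at which its call begins. There is no depth.
A pose or a line that the arm cannot do raises robot.MotionError and nothing moves.
- robot.hand_in(): hands the job in; it is judged then, once.
Trained networks look in the newest picture that a camera, given by its name, has taken for a name from the list of things; names that differ only in an ending like _2 or _b are one class to them, and where a whole thing is asked for, a point or a joint stands for the part that bears it (a point fixed in the world has none). Each returns a list of dicts, best first, with "conf" (0 to 1); they miss things now and then, are a little off and sometimes report something else, mostly with a low value. They report only what shows in the picture. A call takes as long as a camera call. They do not tell look-alikes from the thing itself.
- regions_of(camera, label): "region" (420x560 bool, what is visible of it) and "box" ([left, top, right, bottom] in pixels, round what is visible of it).
Readings, each from a call of its own:
- robot.read_clock(): time.
- robot.read_joint_positions(): joint angles.
- robot.read_joint_velocities(): joint speeds.
- robot.read_joint_efforts(): joint torques, N m.
- robot.read_tcp_pos(): TCP position.
- robot.read_eef_rot(): TCP orientation.
- robot.read_contact_force(): force on the tool from outside, world axes, zero at the start.
- robot.read_moment(): the same for the moment, N m.
- robot.read_width(): finger opening in m.
- robot.read_finger_force(): force on a finger pad.
Only numpy, scipy, OpenCV 4.12 (cv2) and the standard library are available. Lean on these libraries where they do the work, as an engineer would, in place of code of your own. Each camera call takes 0.05 s, during which the arm holds its last target. There are 200 camera calls.

## Working session

There is one attempt and no reset: what is moved stays moved. The work goes in short steps, each a Python script; the robot and the scene stay as the last script left them, time stands still between calls to the robot, and variables do not carry over. Pictures are saved under pics/ and viewed, at most 10 in all, crops included, and the job is handed in when it is done.

```bash
mkdir -p pics; cat > h.py <<'E'
import numpy as np, cv2
from bench import robot, cams, regions_of
def ray(s,u,v):
    K=s["K"]; d=np.array([(u-K[0,2])/K[0,0],(v-K[1,2])/K[1,1]]); p=d.copy()
    for _ in range(20): p=d/(1+s["k1"]*(p@p))
    T=np.array(s["T"]); return T[:3,3],T[:3,:3]@np.array([p[0],-p[1],-1])
def at(s,u,v,z):
    o,d=ray(s,u,v); return o+d*(z-o[2])/d[2]
def save(s,n): cv2.imwrite("pics/"+n,cv2.cvtColor(s["image"],cv2.COLOR_RGB2BGR))
E
python3 - <<'E'
from h import *
for c in ("scene","side"):
    s=cams.snapshot(c); save(s,c+"1.png"); print(c,np.array(s["T"])[:3,3].round(3))
    for l,z in (("round_top",.115),("square_top",.094),("oblong_top",.094)):
        for r in regions_of(c,l):
            v,u=np.nonzero(r["region"]); print(l,round(r["conf"],2),r["box"],len(u),at(s,u.mean(),v.mean(),z).round(3))
E
```

```text
scene [ 0.812 -0.59   0.603]
square_top 0.91 [325.0, 310.4, 366.9, 355.2] 1061 [ 0.709 -0.242  0.094]
square_top 0.72 [223.4, 248.9, 259.4, 273.4] 595 [ 0.496 -0.219  0.094]
square_top 0.59 [104.9, 298.7, 139.3, 339.9] 1077 [ 0.421 -0.41   0.094]
square_top 0.58 [94.4, 209.3, 124.7, 241.2] 670 [ 0.23  -0.273  0.094]
oblong_top 0.53 [340.0, 130.6, 366.8, 149.2] 310 [0.476 0.259 0.094]
side [ 0.083 -0.594  0.564]
round_top 0.9 [276.0, 171.0, 299.8, 194.7] 482 [ 0.497 -0.022  0.115]
square_top 0.83 [216.5, 316.7, 256.0, 361.6] 1377 [ 0.24  -0.272  0.094]
square_top 0.8 [396.0, 319.0, 439.6, 364.3] 1421 [ 0.434 -0.411  0.094]
square_top 0.73 [430.8, 197.8, 467.3, 231.1] 650 [ 0.716 -0.245  0.094]
square_top 0.71 [332.9, 233.9, 365.0, 259.2] 563 [ 0.485 -0.222  0.094]
square_top 0.56 [200.6, 130.8, 214.7, 150.0] 231 [0.463 0.255 0.094]
oblong_top 0.69 [200.6, 130.2, 213.8, 149.6] 199 [0.464 0.258 0.094]
```

View pics/scene1.png

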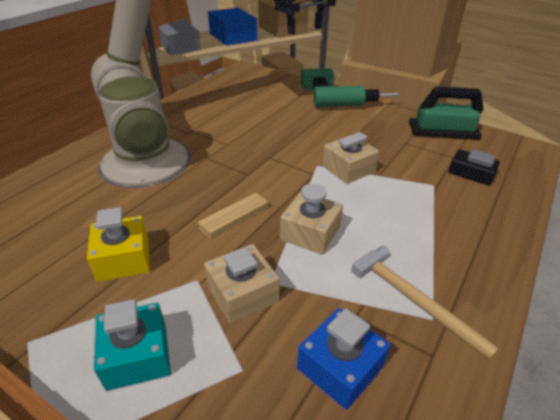

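View pics/side1.png

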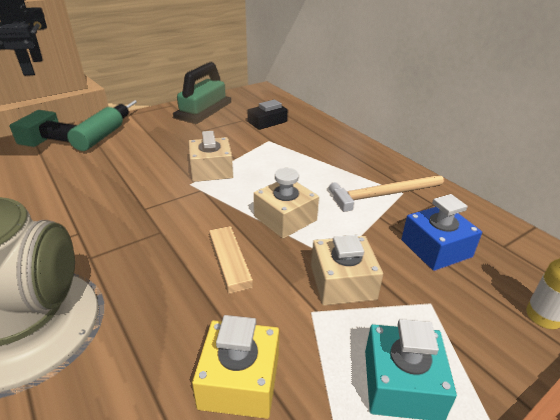

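The candidates for square_top, by pixel in the scene and side pictures:
- Plywood block: scene (241,261), side (348,247).
- Yellow: scene (110,225), side (237,335).
- Turquoise: scene (122,318), side (418,338).
- Blue: scene (346,330), side (449,210).

Only the plywood one fits: it isn't coloured and its head is low. The round stop is at scene (313,193), side (287,178), and the oblong at scene (353,141). I'll confirm with a crop while moving above the round stop.

```bash
python3 - <<'E'
from h import *
print(robot.read_eef_rot(),robot.tcp_to_grasp)
im=cv2.imread("pics/scene1.png")[170:330,190:360]; cv2.imwrite("pics/crop.png",cv2.resize(im,None,fx=3.5,fy=3.5,interpolation=cv2.INTER_CUBIC))
s=cams.snapshot("scene"); print(at(s,314,192,.115).round(3))
robot.command_gripper(0.0); R=[180,0,0]
rot=robot.read_eef_rot()
robot.goto([.497,-.022,.24],rot)
print(robot.read_clock(),robot.read_tcp_pos())
s=cams.snapshot("wrist"); save(s,"w1.png")
for l,z in (("round_top",.115),("square_top",.094)):
    for r in regions_of("wrist",l):
        v,u=np.nonzero(r["region"]); print(l,round(r["conf"],2),r["box"],at(s,u.mean(),v.mean(),z).round(3))
E
```

```text
[-1.79986454e+02 -1.95172243e-03  1.61387787e+02] -0.0187
[ 0.516 -0.004  0.115]
4.0083 [ 0.49700721 -0.02133079  0.23999599]
round_top 0.87 [279.3, 177.9, 331.2, 232.3] [ 0.512 -0.002  0.115]
square_top 0.61 [97.6, 221.2, 141.4, 266.4] [ 0.491 -0.213  0.094]
```

View pics/crop.png

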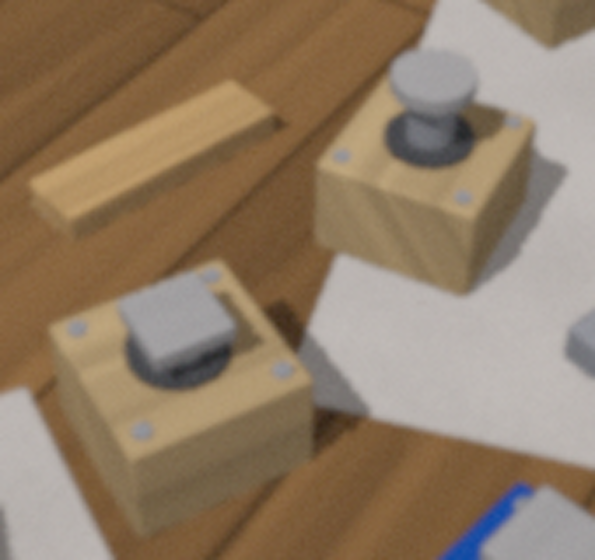

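View pics/w1.png

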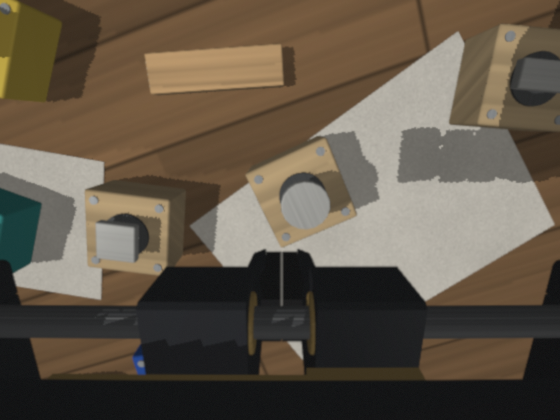

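The crop confirms the plywood square stop sits low and the round one stands up. The wrist view puts the round head at pixel (305,203) and the plywood square head at (118,243). Wrist and scene agree on the round head to 4 mm, so I'll press it now.

```bash
cat >> h.py <<'E'
def push(x,y,z0):
    robot.move_straight([x,y,z0+.02],max_speed=.12)
    hit=robot.move_straight([x,y,.079],max_speed=.03,force_limit=12)
    print("hit",hit,robot.read_tcp_pos().round(4),np.round(robot.read_contact_force(),1))
    p=robot.read_tcp_pos(); robot.pause(.2)
    robot.move_straight([p[0],p[1],.18],max_speed=.1)
E
python3 - <<'E'
from h import *
rot=robot.read_eef_rot()
robot.move_straight([.513,-.003,.16],max_speed=.15)
push(.513,-.003,.115)
robot.goto([.47,-.2,.23],rot)
s=cams.snapshot("wrist"); save(s,"w2.png")
for l,z in (("round_top",.094),("square_top",.094)):
    for r in regions_of("wrist",l):
        v,u=np.nonzero(r["region"]); print(l,round(r["conf"],2),r["box"],at(s,u.mean(),v.mean(),z).round(3))
print(robot.read_clock())
E
```

```text
hit False [ 0.513  -0.003   0.0791] [-1.1  0.2  2.6]
round_top 0.82 [453.1, 146.6, 521.5, 204.5] [0.517 0.006 0.094]
square_top 0.77 [38.9, 202.3, 106.1, 250.7] [ 0.43  -0.426  0.094]
square_top 0.65 [252.2, 195.8, 294.6, 242.0] [ 0.491 -0.215  0.094]
square_top 0.56 [105.5, 0.0, 135.0, 7.7] [ 0.259 -0.281  0.094]
9.5917
```

View pics/w2.png

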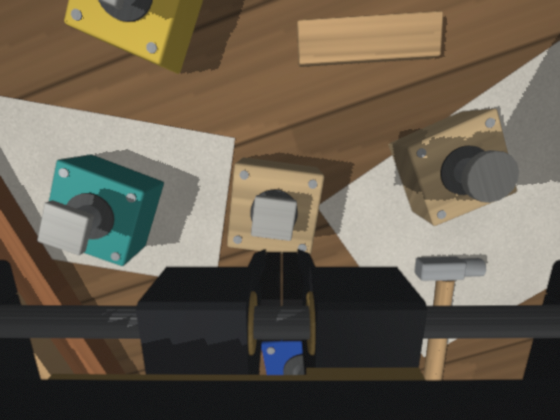

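The second wrist view shows the round head at (487,176), strongly offset from its collar, so it's probably still up. The square head is at (273,219). The push never met 12 N, so I'll triangulate the round head before going on.

```bash
python3 - <<'E'
from h import *
from scipy.optimize import least_squares
print(robot.read_contact_force().round(1))
rot=robot.read_eef_rot()
def see(cams_,out):
    for c in cams_:
        s=cams.snapshot(c); save(s,"z%s%d.png"%(c,int(robot.read_clock()*100)))
        for l in ("round_top","square_top"):
            for r in regions_of(c,l):
                v,u=np.nonzero(r["region"])
                p=at(s,u.mean(),v.mean(),.1)
                near=np.array([.513,-.003]) if l[0]=="r" else np.array([.491,-.217])
                if np.hypot(*(p[:2]-near))<.045: out.setdefault(l,[]).append(ray(s,u.mean(),v.mean())); print(c,l,p.round(3),np.round(r["box"]))
o={}
see(["scene","side","wrist"],o)
robot.goto([.49,-.1,.23],rot); see(["wrist"],o)
for l,rs in o.items():
    A=sum(np.eye(3)-np.outer(d,d)/(d@d) for _,d in rs); b=sum((np.eye(3)-np.outer(d,d)/(d@d))@q for q,d in rs)
    print(l,len(rs),np.linalg.solve(A,b).round(4))
print(robot.read_clock())
a=cv2.imread([__import__("glob").glob("pics/zscene*")][0][0])[160:330,190:360]
b=cv2.imread(__import__("glob").glob("pics/zside*")[0])[150:320,230:400]
cv2.imwrite("pics/c2.png",cv2.resize(np.hstack([a,b]),None,fx=2.3,fy=2.3,interpolation=cv2.INTER_CUBIC))
E
```

```text
[1.  0.2 0. ]
scene round_top [0.513 0.    0.1  ] [303. 185. 328. 213.]
scene square_top [ 0.5   -0.224  0.1  ] [224. 250. 258. 275.]
side round_top [ 0.511 -0.001  0.1  ] [274. 170. 299. 196.]
side square_top [ 0.479 -0.227  0.1  ] [335. 235. 364. 262.]
wrist round_top [0.515 0.002 0.1  ] [453. 146. 523. 204.]
wrist square_top [ 0.489 -0.215  0.1  ] [252. 196. 300. 241.]
wrist round_top [0.516 0.    0.1  ] [358. 160. 412. 218.]
wrist square_top [ 0.489 -0.212  0.1  ] [158. 208. 204. 254.]
round_top 4 [0.5143 0.001  0.0998]
square_top 4 [ 0.492  -0.2161  0.0875]
10.6833
```

View pics/c2.png

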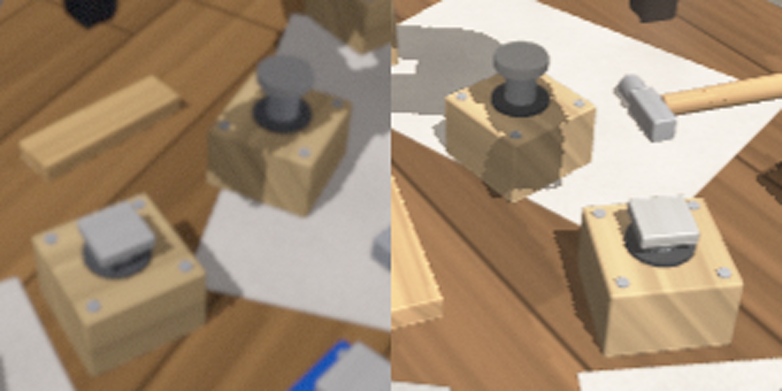

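The round stop is still up. Its position is right, about (0.514, 0.001), so the push was too shallow: there was no end-stop force at TCP z = 79 mm. I'll push again, deeper and with the 12 N stop, logging force against height.

```bash
python3 - <<'E'
from h import *
rot=robot.read_eef_rot(); print("w",robot.read_width())
x,y=.514,.0
robot.goto([x,y,.15],rot)
robot.move_straight([x,y,.125],max_speed=.1)
for z in (.105,.095,.085,.075,.066):
    hit=robot.move_straight([x,y,z],max_speed=.04,force_limit=12)
    print(hit,robot.read_tcp_pos().round(4),robot.read_contact_force().round(1),robot.read_moment().round(2))
    if z==.085: s=cams.snapshot("side"); save(s,"p1.png")
    if hit: break
s=cams.snapshot("side"); save(s,"p2.png")
robot.move_straight([x,y,.15],max_speed=.1)
s=cams.snapshot("side"); save(s,"p3.png")
print(robot.read_clock())
ims=[cv2.imread("pics/p%d.png"%i)[90:260,210:370] for i in (1,2,3)]
cv2.imwrite("pics/c3.png",cv2.resize(np.hstack(ims),None,fx=1.65,fy=1.65,interpolation=cv2.INTER_CUBIC))
E
```

```text
w 0.0003937562568774605
False [0.5141 0.     0.105 ] [ 0.2 -0.2 -0.4] [-0.01  0.04  0.01]
False [0.5139 0.     0.0948] [-0.4 -0.3 -0.1] [ 0.04 -0.02  0.  ]
False [0.5139 0.     0.0848] [-1.  -0.3 -0.8] [-0.01  0.01  0.02]
False [ 5.144e-01 -1.000e-04  7.510e-02] [1.3 0.4 3. ] [-0.02 -0.27 -0.08]
False [ 5.144e-01 -1.000e-04  6.620e-02] [2.1 0.5 4.8] [-0.05 -0.44 -0.02]
15.0333
```

View pics/c3.png

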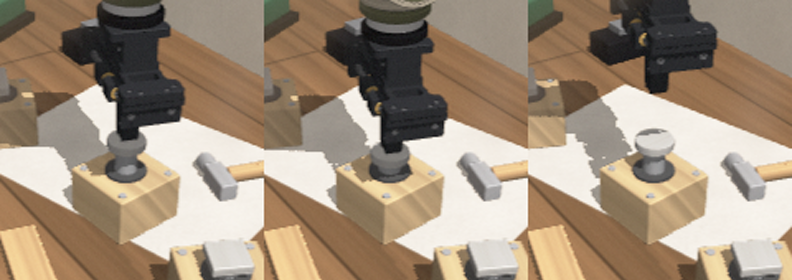

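Left to right (TCP at 85 mm, at 66 mm, then released), the pusher is centred on the head but first touches it at about TCP z = 83 mm. The real contact is therefore about 30 mm above the nominal TCP with the gripper closed. The head is still standing, so I'll push until the 12 N stop.

```bash
python3 - <<'E'
from h import *
x,y=.514,.0
robot.move_straight([x,y,.09],max_speed=.12)
for z in (.066,.056,.04):
    hit=robot.move_straight([x,y,z],max_speed=.04,force_limit=12)
    print(hit,robot.read_tcp_pos().round(4),robot.read_contact_force().round(1))
    if hit: break
s=cams.snapshot("side"); save(s,"q2.png")
robot.move_straight([x,y,.15],max_speed=.12)
s=cams.snapshot("side"); save(s,"q3.png")
print(robot.read_clock())
ims=[cv2.imread("pics/q%d.png"%i)[90:260,210:370] for i in (2,3)]
cv2.imwrite("pics/c4.png",cv2.resize(np.hstack(ims),None,fx=2.2,fy=2.2,interpolation=cv2.INTER_CUBIC))
E
```

```text
False [ 5.145e-01 -1.000e-04  6.620e-02] [3.6 0.1 4.5]
False [ 0.5138 -0.      0.0561] [ 1.3 -0.7  3.9]
True [ 0.5139 -0.      0.0504] [-1.9 -0.3  7.3]
18.2
```

View pics/c4.png

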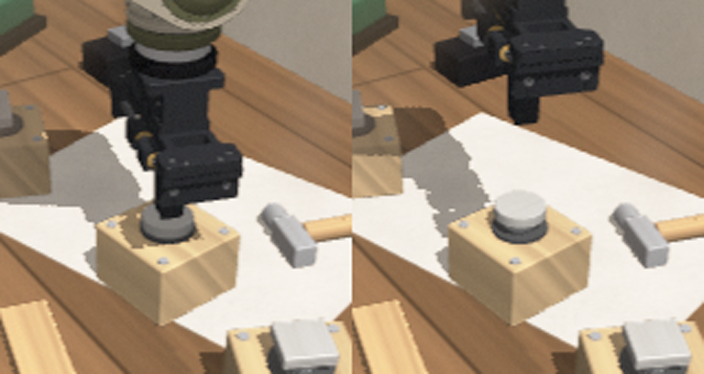

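The end stop was reached at TCP z = 50 mm, and after release (right panel) the round head sits low on its collar. Next is the square stop at (0.492, -0.216).

```bash
python3 - <<'E'
from h import *
rot=robot.read_eef_rot(); x,y=.492,-.216
robot.goto([x,y,.13],rot)
robot.move_straight([x,y,.075],max_speed=.1)
hit=robot.move_straight([x,y,.04],max_speed=.03,force_limit=12)
print(hit,robot.read_tcp_pos().round(4),robot.read_contact_force().round(1))
robot.move_straight([x,y,.16],max_speed=.12)
robot.goto([.40,-.05,.25],rot)
a=cams.snapshot("scene")["image"]; b=cams.snapshot("side")["image"]
im=np.hstack([a[110:340,190:400],b[110:340,180:400]])
cv2.imwrite("pics/c5.png",cv2.resize(im[:,:,::-1],None,fx=1.8,fy=1.8,interpolation=cv2.INTER_CUBIC))
print(robot.read_clock())
E
```

```text
True [ 0.4921 -0.2161  0.0504] [-1.   0.8  7.6]
22.6083
```

View pics/c5.png

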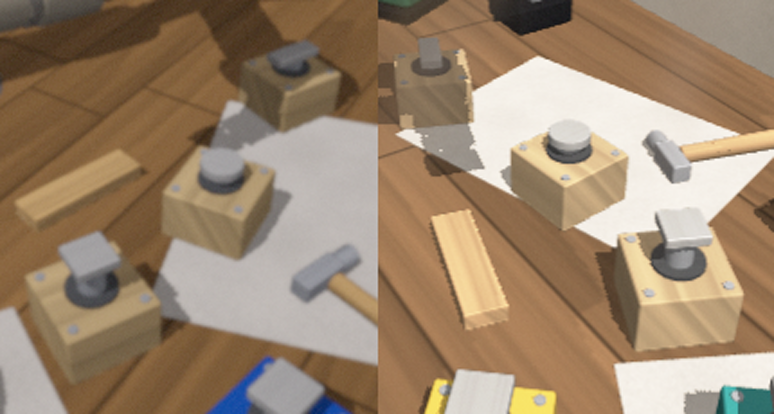

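Both pictures show the square head standing up, the round head low and the oblong head still low, with nothing touching them. I'm handing in.

```bash
python3 -c "
from bench import robot
print(robot.hand_in())"
```

```text
the job is handed in; nothing more can be done
None
```

I handed the job in at about 22.6 s: the final pictures show the round stop locked low, the square stop standing up, and the untouched oblong stop still low; no verdict came back.

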